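Clamp the battery pack with the ball knob

ROBOT

A 7-joint arm with a two-finger parallel gripper is mounted at the origin on a cart in front of the work surface, level with it; the furniture and walls round the work are solid. World frame = base frame: x ahead of the robot, y to its left, z up, the work surface at z = 0. Lengths are in m, angles in rad, forces in N, time in s.
With the tool pointing down it reaches from about 0.4 to 0.875 m from the base axis. Payload 6.5 kg.
Tool frame: the origin (TCP) lies midway between the tips of the shut fingers; the grasp point (between the pads) lies 19 mm behind it; z points along the fingers, y is the direction in which the jaws open and shut (so a half turn about z gives the same grasp; the last joint's range is limited). The gripper opens to 85 mm and grips with 20 to 120 N. Pads are 22 mm wide; open, the fingers measure 114 mm over their backs; the gripper's body (76 mm by 85 mm) begins 54 mm behind the grasp point. The pads swing forward as they close: fully open they stand 13 mm farther back than shut.
Start: joints at [-1.377, 0.536, -0.004, 1.538, 0.003, 1.067, -0.071], TCP at [0.167, 0.628, 0.209] pointing down, gripper open.
Joint ranges: [-2.7, 2.7], [-0.37, 2.16], [-1.27, 1.26], [0.24, 2.4], [-1.31, 4.45], [0.19, 1.91], [-2.76, 2.76]. Speed limits (rad/s): [2.39, 2.39, 3.14, 3.14, 3.14, 3.14, 3.14].

INTERFACE

Orientations are given as a unit quaternion [w, x, y, z].
In Python, from workcell import ctrl gives the robot as it stands. The module is installed in compiled form; this text tells all that it offers.
- The arm moves only by the tool arm_command, never from a script. Its arguments are lists of equal length, an entry for each row: "dp": the shift along the tool's x, y, z scaled (see below), a list of three; "dr": the turn, a rotation vector about the tool's x, y, z scaled (see below), a list of three; "gripper": the opening, from 0 (shut) to 1 (fully open). A call has 1 to 8 rows; each row is the pose to reach, as a shift and turn from the pose commanded when the call began, along the tool's axes at that moment; what a row does not reach only later rows make up. The controller multiplies each number of a shift by 0.15 m and each number of a turn by 45 degrees. A row lasts 1/10 s, in which the tool goes at most 50 mm and 8.59 degrees, less where a joint would pass 70% of its speed; a pose out of reach is approached as far as the arm can. A call with a number of a shift or a turn outside -1 to 1 is refused whole. A call with a gripper value outside its range is refused whole. The fingers move at their own pace and stop on an object; "force" is the grip in N (left out, the last holds). Time passes only in rows, so rows that repeat a pose let the fingers close. It gives the time, the measured TCP pose, the force and the opening at its end, in the units of the state.
- ctrl.state(): the state, without advancing time (a new reading comes with each control period).
- ctrl.camera(name): name is "scene" or "top" or "wrist"; returns (picture, depth): 400x640x3 uint8, blue, green, red; 400x640 float32, m along the optical axis (not along the pixel's ray), 0 where there is no reading.
- ctrl.camera_params(name): a dict with "intrinsics" (3x3 intrinsics, pixels), "dist_coeffs" ([k1, k2, p1, p2, k3] as OpenCV has them; the pictures are not rectified), "extrinsics" (4x4, takes a point from camera to world coordinates); the wrist camera has in their place "T_tool_cam" (4x4, takes a point from camera to tool coordinates, whose origin is the TCP and whose axes are the flange's). Camera axes: x right, y up, looking along -z (the intrinsics and any distortion apply to the point x, -y, -z); pixel columns grow to the right and rows downward; lengths in m; the calibration is good to about 2 mm. A picture is of the moment at which its call begins: read the wrist's pose just before it. camera_params takes no time and is no camera call.
- ctrl.job_done(): hands the job in, once; it reports no verdict.
The state is a dict: "time_s": time; "qpos": joint angles; "joint_velocities": joint speeds; "tau": joint torques, N m; "ee_pos": TCP position; "eef_rot": TCP orientation; "force": force on the tool from outside, world axes, zero at the start; "torque": the same for the moment, N m; "gripper_width": finger opening in m.
Only numpy, scipy, OpenCV 4.12 (cv2) and the standard library are available. Lean on these libraries where they do the work, as an engineer would, in place of code of your own. Each camera call takes 0.05 s, during which the arm holds its last target.

TASK

Lay the thicker of the two loose battery packs flat in the clamping nest, lengthwise between its two fence posts and the open jaw, then turn the smooth ball knob clockwise (seen from above) until the jaw holds the pack against the fence with about 12 N: firm, but do not crush it. Let go of everything and leave the other things on the bench where they are.

Things in the scene. Friction and masses are not known exactly. Their poses are not given: they have to be found in the camera images.
- thick_pack_mid (a point): centre (15 mm above the underside) of the thicker loose battery pack: a plain black shrink-wrapped block 88 mm long, 37 mm wide, 30 mm high, 0.2 to 0.4 kg, lying flat. x runs along its length, y across its 37 mm width, z up. Grip it across the 37 mm width at mid-length
- nest: clamping nest fixed on the bench: aluminium base plate 112 x 192 mm, its top (the pack lies on it) 10 mm up. Origin on the bench under the middle of the clamped pack; x along the pack's length, y towards the fence, z up. Fence posts on the +y side, fork-shaped jaw on the -y side, ball knob beyond it at y = -112 mm. Between posts and between prongs a gap 48 mm wide leaves a finger room each side
- clamped_centre (a point): fixed point of the nest, axes as the nest's: the pack's centre when clamped, 25 mm above the bench. Laid with its centre 0 to 8 mm to the -y side of it, within 12 mm of it along x and lengthwise, the pack is clear of the jaw; the jaw then pushes it home against the fence
- fence: the nest's two fixed aluminium posts, 18 x 12 mm, reaching 10 to 34 mm above the bench, at nest x = -33 and +33 mm; the faces the pack is pressed on are at nest y = +18.5 mm. Origin and axes as the nest's
- jaw_side (a point): fixed point of the nest, axes as the nest's, midway between the two rubber pads when the jaw is fully open: 40.5 mm from the clamped pack's centre line. The pads stand at nest x = -33 and +33 mm, 18 mm wide, 11 to 34 mm above the bench; crossbar 32 mm behind their faces. The jaw starts at an unknown place 0 to 9.6 mm closer to the fence than this point
- ball_centre (a point): smooth black ball, 44 mm diameter, on an upright spindle; this point is the ball's centre, 66 mm above the bench, fixed to the nest (it does not turn). Clockwise from above moves the jaw 12 mm per rad to the fence; 1.0 to 1.9 rad from the start bring the pads onto a pack at the fence, the whole travel is 2.8 rad. Slippery (friction about 0.4): grip it at its widest part with 40 N or more
- gear_top (a point): fixed point: top of the 50 x 50 mm gear housing under the ball, 36 mm up. Dry friction of 0.27 Nm holds the setting; at standstill it may act either way, so judge by change over equal steps: each newton of clamping adds 0.012 Nm against clockwise turning, 12 N is 0.14 Nm over free turning. Pads sprung 3 N per mm of jaw travel (0.33 rad to 12 N), hard stop 24 N. 6-20 N is right, over 26 N crushes
- slim_pack: the thinner loose battery pack, black, about 85 x 30 mm and 19 mm high, underside centre: not to be used, leave it alone
- flux_jar: round jar with a black lid, 46 mm diameter, 35 mm high, underside centre: leave alone
- driver_red: screwdriver with a red handle, 137 x 97 x 24 mm as it lies: leave alone
- side_cutters: side cutters with orange handles, 119 x 85 x 12 mm as they lie: leave alone
There are look-alikes about, which are no part of the job. Of the things that look like the part that bears thick_pack_mid, the larger one is meant.

How it is judged:
On the way, in this order (a step that is already met when the one before it is completed fails the run):
1. the thick pack lies flat and let go in the nest between fence and jaw (x of thick_pack_mid in the frame of nest between -0.015 and 0.015 m and y of thick_pack_mid in the frame of nest between -0.02 and 0.003 m and z of thick_pack_mid in the frame of nest below 0.028 m and contact force between the fingers and thick_pack below 0.5 N), for 0.2 s.
2. with the fingers gripping the ball knob, the pack is brought to bear on the fence with more than 4 N (contact force between the fingers and knob above 2 N and contact force between thick_pack and fence above 4 N), for 0.1 s.
At the end, for the whole second after the job is handed in: the thick pack lies flat on the nest's plate (within 3 mm), square to the fence within 0.06 rad, centred along x within 15 mm, and is pressed on the fence with 6 to 20 N (contact force between thick_pack and fence between 6 and 20 N and x of thick_pack_mid in the frame of nest between -0.015 and 0.015 m and y of thick_pack_mid in the frame of nest between -0.003 and 0.003 m and z of thick_pack_mid in the frame of nest below 0.028 m and angle between the x axis of thick_pack_mid and the x axis of nest, either way round below 0.06 rad and angle between thick_pack_mid's own z axis and vertical below 0.06 rad and linear speed of thick_pack below 0.01 m/s); the robot touches nothing.
It fails at once if the pack is crushed: more than 26 N on the fence (contact force between thick_pack and fence above 26 N).
It fails at once if a bystander is moved more than 30 mm (distance of any of slim_pack, flux_jar, driver_red, side_cutters from where it was at the start of the episode above 0.03 m).
It also fails if it takes over 72 s, if anything falls off the work surface, if the arm or the gripper's body presses on something with over 40 N, if the wrist force passes 120 N, or if a joint passes its speed limit or range.

## Working session

There is one attempt and no reset: what is moved stays moved. The work goes in short steps, Python scripts to look and compute and a tool call to move; the robot and the scene stay as the last step left them, time stands still between calls to the robot, and variables do not carry over. Pictures are saved under pics/ and viewed, and the job is handed in when it is done.

Besides the shell and the picture viewer there is one more tool, called after "Request:" as a command line: name --argument value ..., lists and objects as JSON in quotes. arm_command: Moves the arm, as the interface text tells. Shifts and turns lie within -1 to 1; 1 stands for 0.15 m of shift or 45 degrees of turn. Its arguments: {"type":"object","properties":{"dp":{"type":"array"},"dr":{"type":"array"},"gripper":{"type":"array"},"force":{"type":"number"}},"required":["dp","dr","gripper"]}

```bash
mkdir -p pics; ls
python3 - <<'E'
from workcell import ctrl
import cv2,json
s=ctrl.state(); print({k:(v if not hasattr(v,'tolist') else v.tolist()) for k,v in s.items()})
for n in ["scene","top"]:
    im,d=ctrl.camera(n); cv2.imwrite(f"pics/{n}0.png",im); 
    import numpy as np; np.save(f"pics/{n}0_d.npy",d)
    p=ctrl.camera_params(n); print(n,{k:np.round(v,4).tolist() for k,v in p.items()})
print(ctrl.camera_params("wrist"))
E
```

```text
pics
{'time_s': 0.0, 'qpos': [-1.3771836343316084, 0.5371823087293928, -0.00446138105456208, 1.538876247758145, 0.0025743559518576417, 1.0672771609753495, -0.07122765988850638], 'joint_velocities': [-0.0014993598107143516, 0.0013554224627838041, 0.00019926639056648798, 0.0008613269701933826, 0.00031104695040652517, 0.0009722100947546115, -0.0010540765935183809], 'tau': [-7.881927558628377e-05, -58.34139347076416, 1.0486440360546112, -25.91073453426361, 0.012350224424153566, 0.009493594116065651, -1.3914421401750587e-05], 'ee_pos': [0.1668115537040688, 0.6275381266335085, 0.20800121228400995], 'eef_rot': [-6.602673185447713e-05, 0.12951571709937357, 0.9915769885834895, -0.0008662426933900658], 'force': [0.4704617089129572, -0.29455057255316314, 0.3082919700489678], 'torque': [0.040699633810401994, 0.017227254134872718, -0.01964711288629822], 'gripper_width': 0.08547111563950326}
scene {'intrinsics': [[387.9862, 0.0, 318.7339], [0.0, 387.9862, 207.6513], [0.0, 0.0, 1.0]], 'dist_coeffs': [0.0127, 0.0, 0.0, 0.0, 0.0], 'extrinsics': [[0.5992, 0.6032, -0.5264, -0.0005], [-0.8005, 0.4604, -
[... 270 characters left out ...]
5, -0.0279, 0.0153, 0.0779], [0.0112, 0.1412, 0.9899, 1.8659], [0.0, 0.0, 0.0, 1.0]]}
{'intrinsics': array([[276.37407614,   0.        , 317.59674442],
       [  0.        , 276.37407614, 194.07739126],
       [  0.        ,   0.        ,   1.        ]]), 'dist_coeffs': array([-0.03803403,  0.        ,  0.        ,  0.        ,  0.        ]), 'T_tool_cam': array([[-4.43996879e-04,  9.44914327e-01,  3.27317457e-01,
         8.42022261e-02],
       [ 9.99999336e-01,  7.14467852e-05,  1.15021513e-03,
         3.61452550e-04],
       [ 1.06346898e-03,  3.27317751e-01, -9.44913731e-01,
        -1.64851078e-01],
       [ 0.00000000e+00,  0.00000000e+00,  0.00000000e+00,
         1.00000000e+00]])}
```

View pics/scene0.png

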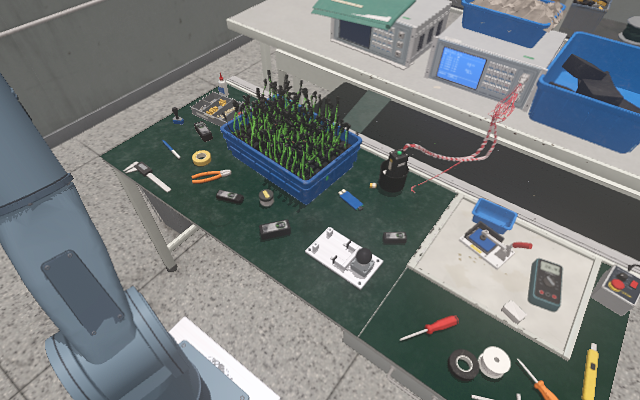

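View pics/top0.png

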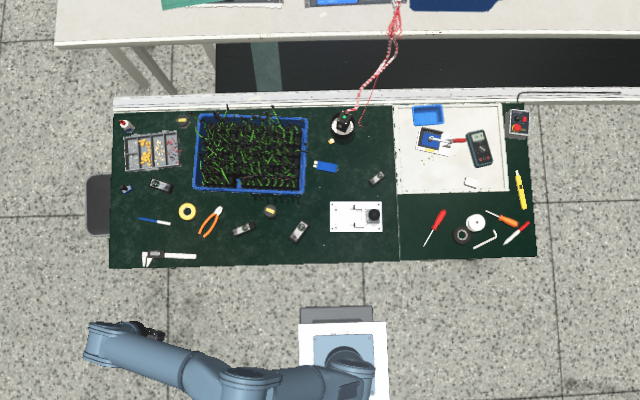

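```bash
cat > h.py <<'E'
import numpy as np,cv2
from workcell import ctrl
def ray(p,uv,T=None):
    T=p["extrinsics"] if T is None else T
    q=cv2.undistortPoints(np.array(uv,float).reshape(-1,1,2),p["intrinsics"],p["dist_coeffs"]).reshape(-1,2)
    d=np.c_[q[:,0],-q[:,1],-np.ones(len(q))]
    return T[:3,3],d@T[:3,:3].T
def onplane(p,uv,z,T=None):
    o,d=ray(p,uv,T); t=(z-o[2])/d[:,2]; return o+d*t[:,None]
def bydepth(p,uv,D,T=None):
    o,d=ray(p,uv,T); uv=np.array(uv).reshape(-1,2).astype(int)
    return o+d*D[uv[:,1],uv[:,0]][:,None]
def proj(p,P,T=None):
    T=p["extrinsics"] if T is None else T
    P=np.array(P,float).reshape(-1,3); c=(P-T[:3,3])@T[:3,:3]; c=c*[1,-1,-1]
    return cv2.projectPoints(c,np.zeros(3),np.zeros(3),p["intrinsics"],p["dist_coeffs"])[0].reshape(-1,2)
def Twrist(s):
    from scipy.spatial.transform import Rotation as R
    w,x,y,z=s["eef_rot"]; T=np.eye(4);T[:3,:3]=R.from_quat([x,y,z,w]).as_matrix();T[:3,3]=s["ee_pos"]
    return T@ctrl.camera_params("wrist")["T_tool_cam"]
E
python3 - <<'E'
from h import *
p=ctrl.camera_params("top");D=np.load("pics/top0_d.npy")
for n,uv in dict(A=(298,232),B=(243,229),C=(376,178),Dd=(161,184),jar=(270,211),plate=(337,204),ball=(374,214)).items():
    print(n,bydepth(p,[uv],D).round(3))
im=cv2.imread("pics/top0.png"); cv2.imwrite("pics/c_top.png",cv2.resize(im[160:270,215:415],None,fx=4,fy=4,interpolation=cv2.INTER_CUBIC))
im=cv2.imread("pics/scene0.png"); cv2.imwrite("pics/c_sc.png",cv2.resize(im[170:300,200:420],None,fx=3.6,fy=3.6,interpolation=cv2.INTER_CUBIC))
E
```

```text
A [[0.479 0.147 0.031]]
B [[0.497 0.348 0.022]]
C [[ 0.673 -0.147  0.022]]
Dd [[0.671 0.649 0.034]]
jar [[0.559 0.247 0.034]]
plate [[0.581 0.001 0.01 ]]
ball [[ 0.53  -0.125  0.094]]
```

View pics/c_top.png

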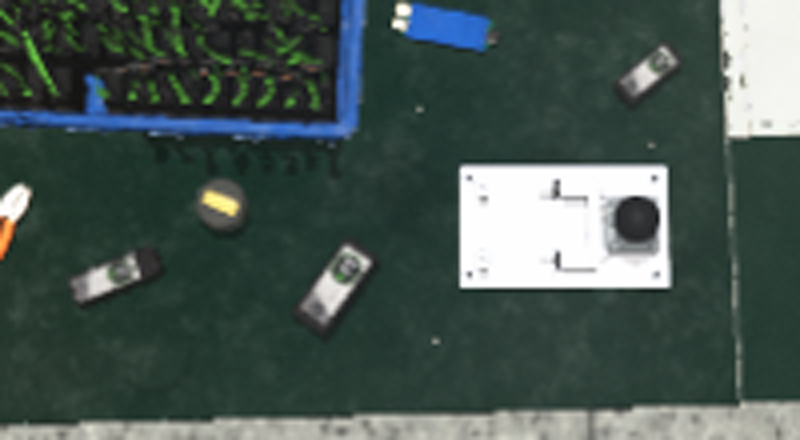

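View pics/c_sc.png

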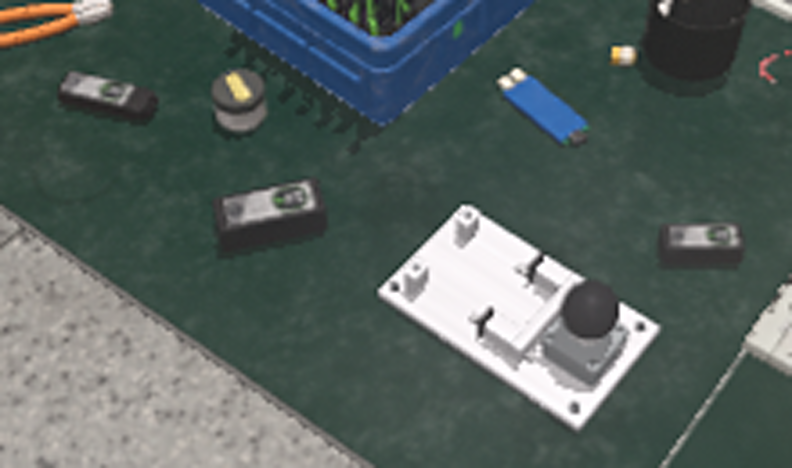

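Run:
```python
from h import *
p=ctrl.camera_params("top");D=np.load("pics/top0_d.npy")
im=cv2.imread("pics/top0.png")
x0,y0,x1,y1=215,160,415,270
# plate: bright contour
g=im[y0:y1,x0:x1]; m=((g.min(2)>150)*255).astype(np.uint8); m[:, 178:]=0
m=cv2.morphologyEx(m,cv2.MORPH_CLOSE,np.ones((15,15)))
c=max(cv2.findContours(m,0,1)[0],key=cv2.contourArea)
r=cv2.minAreaRect(c); bx=cv2.boxPoints(r)+[x0,y0]; P=onplane(p,bx,0.010); print("plate",P.round(4),np.linalg.norm(np.diff(P,axis=0),axis=1).round(4),P.mean(0).round(4))
# height-based from depth
v,u=np.mgrid[y0:y1,x0:x1]; uv=np.c_[u.ravel(),v.ravel()]
W=bydepth(p,uv,D).reshape(y1-y0,x1-x0,3)
for n,(cx,cy),zt in [("A",(.479,.147),.03),("B",(.497,.348),.02),("C",(.673,-.147),.02),("ball",(.53,-.125),.066)]:
    k=(np.hypot(W[...,0]-cx,W[...,1]-cy)<.06)&(W[...,2]>(.012 if n!="ball" else .055))
    z=W[k][:,2]; c=max(cv2.findContours(k.astype(np.uint8),0,1)[0],key=cv2.contourArea); r=cv2.minAreaRect(c)
    q=onplane(p,cv2.boxPoints(r)+[x0,y0],zt); print(n,"zmed",np.median(z).round(4),"ctr",q.mean(0).round(4),"sides",np.linalg.norm(np.diff(q,axis=0),axis=1).round(4),"dir",np.degrees(np.arctan2(*(np.diff(q,axis=0)[:,1::-1].T))).round(1))
```

```text
plate [[ 0.593   0.0264  0.01  ]
 [ 0.5876 -0.1669  0.01  ]
 [ 0.4759 -0.1618  0.01  ]
 [ 0.4815  0.0299  0.01  ]] [0.1934 0.1118 0.1918] [ 0.5345 -0.0681  0.01  ]
A zmed 0.031 ctr [0.4826 0.1465 0.03  ] sides [0.088  0.0382 0.0878] dir [ -37.3 -127.7  142.6]
B zmed 0.0186 ctr [0.4983 0.346  0.02  ] sides [0.0856 0.0305 0.0854] dir [ -68.8 -158.2  111.2]
C zmed 0.0227 ctr [ 0.6716 -0.1495  0.02  ] sides [0.0665 0.033  0.0664] dir [ -51.7 -142.9  128.2]
ball zmed 0.0821 ctr [ 0.5315 -0.1267  0.066 ] sides [0.0397 0.0398 0.0395] dir [-91.6 177.4  88.3]
```

```bash
cat >> h.py <<'E'
from scipy.spatial.transform import Rotation as R
def delta(pos,yaw):  # tool-y world yaw in deg, tool pointing down
    s=ctrl.state(); w,x,y,z=s["eef_rot"]; Rc=R.from_quat([x,y,z,w])
    t=np.radians(yaw); ty=np.array([np.cos(t),np.sin(t),0]); tz=np.array([0,0,-1.]); tx=np.cross(ty,tz)
    Rt=R.from_matrix(np.c_[tx,ty,tz])
    dp=Rc.inv().apply(np.array(pos)-s["ee_pos"]); dr=(Rc.inv()*Rt).as_rotvec(degrees=True)
    print("t",round(s["time_s"],2),"pos",np.round(s["ee_pos"],4),"dp_mm",(dp*1000).round(1),"dr_deg",dr.round(2),"UNITS dp",(dp/.15).round(3),"dr",(dr/45).round(3), "F",np.round(s["force"],1),"w",round(s["gripper_width"],4))
E
python3 -c "
from h import *
delta([.4826,.1465,.2],52.6)"
```

```text
t 0.1 pos [0.1668 0.6276 0.2081] dp_mm [-428.8 -383.8    8.7] dr_deg [-9.000e-02  2.000e-02  2.251e+01] UNITS dp [-2.858 -2.559  0.058] dr [-0.002  0.     0.5  ] F [-0.7 -0.2 -0.3] w 0.0857
```

Request:
arm_command --dp '[[-0.24,-0.21,0],[-0.48,-0.42,0],[-0.71,-0.64,0],[-0.95,-0.85,0],[-0.95,-0.85,0]]' --dr '[[0,0,0],[0,0,0],[0,0,0],[0,0,0],[0,0,0]]' --gripper '[1,1,1,1,1]'

```text
time_s: 0.6
ee_pos: [0.2771, 0.4617, 0.2086]
eef_rot: [0.001, 0.134, 0.991, -0.002]
force: [0.1, 0.2, -0.9]
gripper_width: 0.0856
```

Request:
arm_command --dp '[[-0.24,-0.21,0],[-0.48,-0.42,0],[-0.71,-0.64,0],[-0.95,-0.85,0],[-0.95,-0.85,0]]' --dr '[[0,0,0],[0,0,0],[0,0,0],[0,0,0],[0,0,0]]' --gripper '[1,1,1,1,1]'

```text
time_s: 1.1
ee_pos: [0.3806, 0.3023, 0.2088]
eef_rot: [0.001, 0.135, 0.991, -0.001]
force: [0.3, 1.3, 0.3]
gripper_width: 0.0856
```

Request:
arm_command --dp '[[-0.24,-0.21,0],[-0.48,-0.42,0],[-0.71,-0.64,0],[-0.95,-0.85,0],[-0.95,-0.85,0],[-0.95,-0.85,0]]' --dr '[[0,0,0.1],[0,0,0.2],[0,0,0.35],[0,0,0.5],[0,0,0.5],[0,0,0.5]]' --gripper '[1,1,1,1,1,1]'

```text
time_s: 1.7
ee_pos: [0.482, 0.1486, 0.2087]
eef_rot: [-0.0, 0.321, 0.947, -0.0]
force: [-0.3, -0.2, -0.4]
gripper_width: 0.0853
```

```bash
python3 -c "
from h import *
delta([.4826,.1465,.2],52.6)
s=ctrl.state();print(s['qpos'])
im,d=ctrl.camera('wrist');cv2.imwrite('pics/w1.png',im);np.save('pics/w1d.npy',d);np.save('pics/w1T.npy',Twrist(s))
"
```

```text
t 1.7 pos [0.482  0.1486 0.2087] dp_mm [-1.7 -1.3  8.7] dr_deg [-0.02 -0.01 -0.06] UNITS dp [-0.011 -0.009  0.058] dr [-0.    -0.    -0.001] F [-0.3 -0.2 -0.4] w 0.0853
[-0.619796    0.2926673   0.27900666  1.93151096 -0.09922903  0.93093399
  0.62439493]
```

View pics/w1.png

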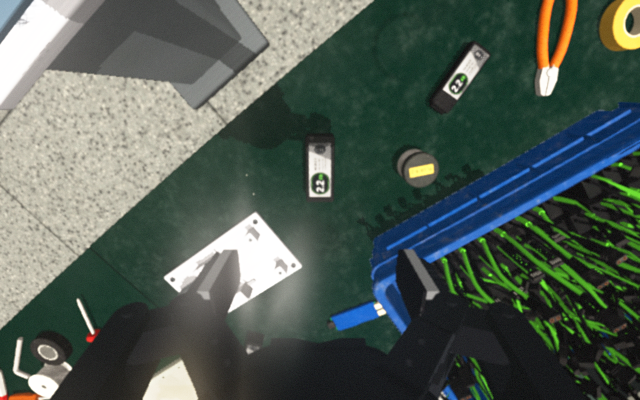

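Run:
```python
from h import *
p=ctrl.camera_params("wrist");T=np.load("pics/w1T.npy");D=np.load("pics/w1d.npy")
print(bydepth(p,[(320,167),(318,148),(230,270)],D,T).round(4))
x0,y0,x1,y1=285,115,355,215
v,u=np.mgrid[y0:y1,x0:x1]
W=bydepth(p,np.c_[u.ravel(),v.ravel()],D,T).reshape(y1-y0,x1-x0,3)
k=(W[...,2]>.024)&(W[...,2]<.036)
c=max(cv2.findContours(k.astype(np.uint8),0,1)[0],key=cv2.contourArea); r=cv2.minAreaRect(c)
q=onplane(p,cv2.boxPoints(r)+[x0,y0],.03,T); print(np.median(W[k][:,2]),q.mean(0),np.linalg.norm(np.diff(q,axis=0),axis=1),np.degrees(np.arctan2(*(np.diff(q,axis=0)[:,1::-1].T))))
```

```text
[[0.4826 0.152  0.0294]
 [0.4619 0.1647 0.029 ]
 [0.4516 0.1189 0.2601]]
0.030115017101125074 [0.48506843 0.14933416 0.03      ] [0.03557961 0.08786497 0.03853768] [  52.53423666  -36.39023068 -127.45413542]
```

Request:
arm_command --dp '[[0,0,0.33],[0,0,0.66],[0,0,1],[0,0,1]]' --dr '[[0,0,0],[0,0,0],[0,0,0],[0,0,0]]' --gripper '[1,1,1,1]'

```text
time_s: 2.15
ee_pos: [0.4757, 0.1491, 0.0534]
eef_rot: [-0.005, 0.319, 0.948, -0.004]
force: [-0.5, -0.1, 0.8]
gripper_width: 0.0855
```

```bash
python3 -c "
from h import *
delta([.484,.148,.004],52.9)"
```

```text
t 2.15 pos [0.4757 0.1491 0.0534] dp_mm [-7.7  4.7 49.2] dr_deg [-0.6  -0.42 -0.05] UNITS dp [-0.051  0.031  0.328] dr [-0.013 -0.009 -0.001] F [-0.5 -0.1  0.8] w 0.0855
```

Request:
arm_command --dp '[[0,0,0],[0,0,0]]' --dr '[[0,0,0],[0,0,0]]' --gripper '[1,1]'

```text
time_s: 2.35
ee_pos: [0.4836, 0.1502, 0.0614]
eef_rot: [0.001, 0.32, 0.947, 0.002]
force: [-0.3, -0.5, -0.0]
gripper_width: 0.0852
```

```bash
python3 -c "
from h import *
delta([.484,.148,.004],52.9)"
```

```text
t 2.35 pos [0.4836 0.1502 0.0614] dp_mm [-1.5 -1.7 57.4] dr_deg [ 0.22  0.1  -0.21] UNITS dp [-0.01  -0.012  0.383] dr [ 0.005  0.002 -0.005] F [-0.3 -0.5 -0. ] w 0.0852
```

Request:
arm_command --dp '[[-0.01,0,0.1],[-0.01,0,0.2],[-0.01,0,0.3],[-0.01,0,0.37],[-0.01,0,0.37],[-0.01,0,0.37]]' --dr '[[0,0,0],[0,0,0],[0,0,0],[0,0,0],[0,0,0],[0,0,0]]' --gripper '[1,1,1,1,1,1]'

```text
time_s: 2.95
ee_pos: [0.484, 0.1482, 0.0047]
eef_rot: [0.001, 0.32, 0.947, 0.001]
force: [-0.5, -0.0, -0.6]
gripper_width: 0.0856
```

```bash
python3 -c "
from h import *
delta([.484,.148,.004],52.9)"
```

```text
t 2.95 pos [0.484  0.1482 0.0047] dp_mm [-0.1 -0.2  0.7] dr_deg [ 0.1   0.05 -0.28] UNITS dp [-0.001 -0.001  0.004] dr [ 0.002  0.001 -0.006] F [-0.5 -0.  -0.6] w 0.0856
```

Request:
arm_command --dp '[[0,0,0],[0,0,0],[0,0,0],[0,0,0],[0,0,0],[0,0,0],[0,0,0],[0,0,0]]' --dr '[[0,0,0],[0,0,0],[0,0,0],[0,0,0],[0,0,0],[0,0,0],[0,0,0],[0,0,0]]' --gripper '[0,0,0,0,0,0,0,0]' --force 40

```text
time_s: 3.75
ee_pos: [0.4836, 0.1481, 0.0041]
eef_rot: [0.0, 0.32, 0.947, 0.0]
force: [-2.1, 0.2, 7.3]
gripper_width: 0.0349
```

Request:
arm_command --dp '[[0,0,-0.1],[0,0,-0.3],[0,0,-0.6],[0,0,-0.8],[0,0,-0.8],[0,0,-0.8],[0,0,-0.8]]' --dr '[[0,0,0],[0,0,0],[0,0,0],[0,0,0],[0,0,0],[0,0,0],[0,0,0]]' --gripper '[0,0,0,0,0,0,0]'

```text
time_s: 4.45
ee_pos: [0.4818, 0.1474, 0.1221]
eef_rot: [-0.001, 0.32, 0.947, -0.001]
force: [-0.5, -0.4, -2.4]
gripper_width: 0.0347
```

```bash
python3 -c "
from h import *
delta([.534,-.018,.12],88.4)
s=ctrl.state()
im,d=ctrl.camera('wrist');cv2.imwrite('pics/w2.png',im);np.save('pics/w2d.npy',d);np.save('pics/w2T.npy',Twrist(s))
"
```

```text
t 4.45 pos [0.4818 0.1474 0.1221] dp_mm [-141.9  -99.8    2.1] dr_deg [ -0.11  -0.12 -35.77] UNITS dp [-0.946 -0.665  0.014] dr [-0.002 -0.003 -0.795] F [-0.5 -0.4 -2.4] w 0.0347
```

View pics/w2.png

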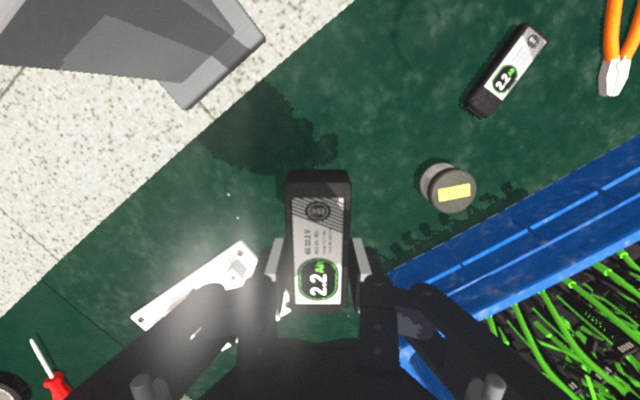

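Run:
```python
from h import *
p=ctrl.camera_params("wrist");T=np.load("pics/w2T.npy");D=np.load("pics/w2d.npy")
s=ctrl.state(); Tt=T@np.linalg.inv(p["T_tool_cam"])
pts=[(318,y) for y in (176,185,195,215,240,270,300,306)]+[(295,215),(345,215)]
P=bydepth(p,pts,D,T); print(((np.c_[P,np.ones(len(P))])@np.linalg.inv(Tt).T)[:,:3].round(4))
ps=ctrl.camera_params("scene");im=cv2.imread("pics/scene0.png");Ds=np.load("pics/scene0_d.npy")
x0,y0,x1,y1=290,215,400,295
g=im[y0:y1,x0:x1]; m=((g.min(2)>120)*255).astype(np.uint8)
m=cv2.morphologyEx(m,cv2.MORPH_CLOSE,np.ones((9,9)))
c=max(cv2.findContours(m,0,1)[0],key=cv2.contourArea)
a=cv2.approxPolyDP(cv2.convexHull(c),4,True).reshape(-1,2)+[x0,y0]; print(a.tolist(), onplane(ps,a,.010).round(4))
v,u=np.mgrid[y0:y1,x0:x1]; W=bydepth(ps,np.c_[u.ravel(),v.ravel()],Ds).reshape(y1-y0,x1-x0,3)
k=(W[...,2]>.05)&(W[...,2]<.1)
c=max(cv2.findContours(k.astype(np.uint8),0,1)[0],key=cv2.contourArea);cc,r=cv2.minEnclosingCircle(c);print("ball",cc,r,onplane(ps,[np.add(cc,[x0,y0])],.066))
from scipy.optimize import least_squares
Q=W[k]; f=least_squares(lambda b:np.linalg.norm(Q-b,axis=1)-.022,[.53,-.127,.066],loss="soft_l1",f_scale=.002);print(f.x)
# posts tops & jaws
for zlo,zhi in [(.028,.045)]:
    k=(W[...,2]>zlo)&(W[...,2]<zhi)
    n,l,st,ce=cv2.connectedComponentsWithStats(k.astype(np.uint8))
    for i in range(1,n):
        if st[i,4]>4: print(st[i,4],(ce[i]+[x0,y0]).round(1),W[l==i].mean(0).round(4))
```

```text
[[ 0.043   0.0005 -0.0147]
 [ 0.041   0.0005 -0.0251]
 [ 0.0357  0.0005 -0.026 ]
 [ 0.0244  0.0005 -0.0266]
 [ 0.0083  0.0005 -0.0252]
 [-0.0116  0.0005 -0.0253]
 [-0.034   0.0005 -0.0248]
 [-0.0378  0.0005 -0.0258]
 [ 0.024  -0.0121 -0.0257]
 [ 0.0239  0.0153 -0.0256]]
[[328, 227], [382, 260], [361, 288], [305, 251]] [[ 0.5907  0.0308  0.01  ]
 [ 0.5878 -0.1575  0.01  ]
 [ 0.4785 -0.1581  0.01  ]
 [ 0.4814  0.0322  0.01  ]]
ball (73.18292999267578, 40.40243911743164) 8.237448692321777 [[ 0.53403459 -0.12310751  0.066     ]]
[ 0.53327886 -0.12358406  0.06721994]
27 [329.2 230.2] [0.5679 0.0108 0.0339]
421 [354.  260.1] [ 0.5257 -0.1023  0.0346]
29 [315.1 244.7] [0.5027 0.0125 0.034 ]
```

```bash
python3 -c "
from h import *
delta([.60,-.015,.20],88.7)
"
```

```text
t 4.5 pos [0.4817 0.1474 0.1219] dp_mm [-192.4  -57.4  -78.2] dr_deg [ -0.12  -0.13 -36.08] UNITS dp [-1.283 -0.383 -0.521] dr [-0.003 -0.003 -0.802] F [ 0.5  0.3 -2.1] w 0.0347
```

Request:
arm_command --dp '[[0,0,-0.26],[-0.15,-0.05,-0.52],[-0.35,-0.1,-0.52],[-0.6,-0.18,-0.52],[-0.8,-0.25,-0.52],[-0.95,-0.28,-0.52],[-0.95,-0.28,-0.52]]' --dr '[[0,0,0],[0,0,-0.15],[0,0,-0.3],[0,0,-0.47],[0,0,-0.64],[0,0,-0.8],[0,0,-0.8]]' --gripper '[0,0,0,0,0,0,0]'

```text
time_s: 5.2
ee_pos: [0.5717, 0.0236, 0.1999]
eef_rot: [-0.001, 0.013, 1.0, -0.001]
force: [-0.3, -0.1, -2.4]
gripper_width: 0.0347
```

```bash
python3 -c "
from h import *
delta([.60,-.015,.20],88.7)
"
```

```text
t 5.2 pos [0.5717 0.0236 0.1999] dp_mm [-29.3 -37.8  -0.1] dr_deg [-0.14 -0.07 -0.23] UNITS dp [-0.196 -0.252 -0.   ] dr [-0.003 -0.001 -0.005] F [-0.3 -0.1 -2.4] w 0.0347
```

Request:
arm_command --dp '[[-0.1,-0.13,0],[-0.2,-0.25,0],[-0.2,-0.25,0],[-0.2,-0.25,0],[-0.2,-0.25,0]]' --dr '[[0,0,0],[0,0,0],[0,0,0],[0,0,0],[0,0,0]]' --gripper '[0,0,0,0,0]'

```text
time_s: 5.7
ee_pos: [0.5988, -0.0088, 0.2005]
eef_rot: [-0.001, 0.012, 1.0, 0.0]
force: [0.2, -0.2, -2.1]
gripper_width: 0.0347
```

```bash
python3 -c "
from h import *
delta([.60,-.015,.20],88.7)
s=ctrl.state()
im,d=ctrl.camera('wrist');cv2.imwrite('pics/w3.png',im);np.save('pics/w3d.npy',d);np.save('pics/w3T.npy',Twrist(s))
"
```

```text
t 5.7 pos [ 0.5988 -0.0088  0.2005] dp_mm [-1.3 -6.2  0.4] dr_deg [ 0.04 -0.12 -0.02] UNITS dp [-0.009 -0.041  0.003] dr [ 0.001 -0.003 -0.001] F [ 0.2 -0.2 -2.1] w 0.0347
```

View pics/w3.png

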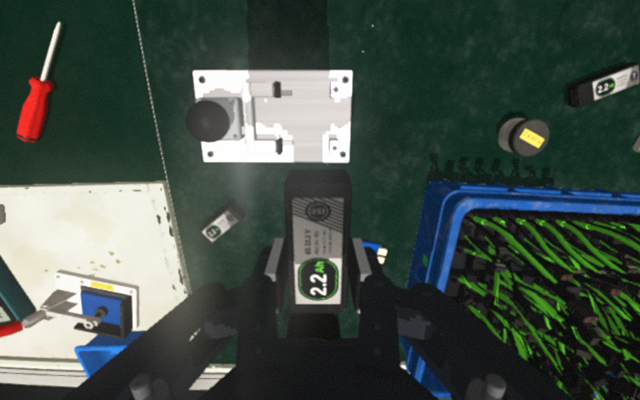

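Run:
```python
from h import *
p=ctrl.camera_params("wrist");T=np.load("pics/w3T.npy");D=np.load("pics/w3d.npy")
im=cv2.imread("pics/w3.png"); x0,y0,x1,y1=175,55,375,172
print("corner px->", onplane(p,[(353.5,70.5),(351,162.5),(194,70),(203.5,163)],.01,T).round(4))
v,u=np.mgrid[y0:y1,x0:x1]; W=bydepth(p,np.c_[u.ravel(),v.ravel()],D,T).reshape(y1-y0,x1-x0,3)
k=(W[...,2]>.058)&(W[...,2]<.1); Q=W[k]
from scipy.optimize import least_squares
f=least_squares(lambda b:np.linalg.norm(Q-b,axis=1)-.022,[.53,-.127,.066],loss="soft_l1",f_scale=.002);print("ball",f.x,len(Q))
k=(W[...,2]>.031)&(W[...,2]<.038)
n,l,st,ce=cv2.connectedComponentsWithStats(k.astype(np.uint8))
for i in range(1,n):
    if st[i,4]>10: print(st[i],(ce[i]+[x0,y0]).round(1),W[l==i].mean(0).round(4),W[l==i].min(0).round(4),W[l==i].max(0).round(4))
cv2.imwrite("pics/w3c.png",cv2.resize(im[y0:y1,x0:x1],None,fx=4,fy=4,interpolation=cv2.INTER_CUBIC))
```

```text
corner px-> [[ 0.4831  0.0366  0.01  ]
 [ 0.5945  0.0351  0.01  ]
 [ 0.4771 -0.1536  0.01  ]
 [ 0.5904 -0.1591  0.01  ]]
ball [ 0.53386306 -0.12359777  0.06573693] 1465
[ 67  27  33  73 940] [254.2 117.9] [ 0.5344 -0.0815  0.0321] [ 0.4939 -0.0949  0.031 ] [ 0.5764 -0.0584  0.0348]
[99 26  5 17 76] [275.8  89.4] [ 0.5029 -0.0538  0.0331] [ 0.494  -0.0564  0.0312] [ 0.5112 -0.0515  0.0352]
[155  26  11  17 177] [335.3  89.2] [0.5044 0.0134 0.0338] [0.4956 0.0074 0.0312] [0.5129 0.0188 0.0364]
[ 21  42  45  44 713] [229.2 115.5] [ 0.5301 -0.1095  0.0353] [ 0.5093 -0.1461  0.0311] [ 0.5586 -0.0974  0.0379]
[101  85   5  16  65] [278.3 146.9] [ 0.5682 -0.0553  0.0332] [ 0.5598 -0.0582  0.0313] [ 0.5783 -0.0529  0.035 ]
[154  86  11  15 149] [333.8 147.9] [0.5709 0.0114 0.034 ] [0.5624 0.0055 0.0313] [0.5798 0.0178 0.0366]
```

View pics/w3c.png

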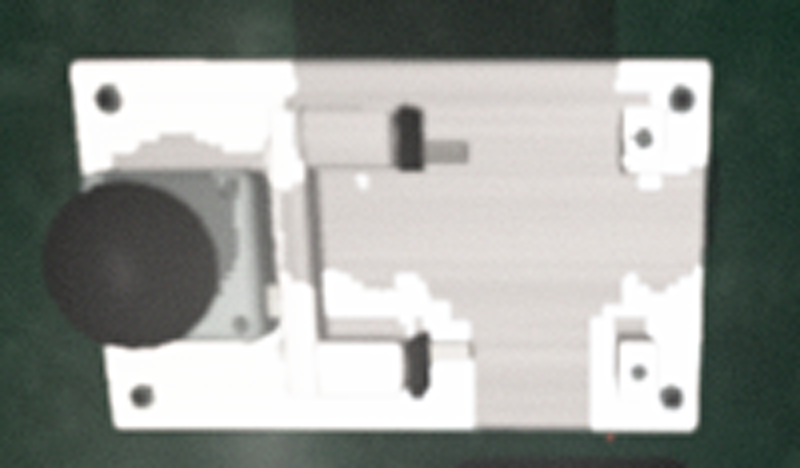

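```bash
python3 -c "
from h import *
delta([.536,-.016,.07],88.4)
"
```

```text
t 5.75 pos [ 0.599  -0.0087  0.2008] dp_mm [ 62.6  -8.8 130.9] dr_deg [ 0.04 -0.09  0.29] UNITS dp [ 0.418 -0.059  0.872] dr [ 0.001 -0.002  0.007] F [ 0.5 -0.2 -0.5] w 0.0345
```

Request:
arm_command --dp '[[0.15,-0.02,0.2],[0.3,-0.04,0.45],[0.42,-0.05,0.7],[0.42,-0.05,0.87],[0.42,-0.05,0.87],[0.42,-0.05,0.87],[0.42,-0.05,0.87]]' --dr '[[0,0,0.005],[0,0,0.005],[0,0,0.005],[0,0,0.005],[0,0,0.005],[0,0,0.005],[0,0,0.005]]' --gripper '[0,0,0,0,0,0,0]'

```text
time_s: 6.45
ee_pos: [0.5386, -0.0159, 0.0726]
eef_rot: [0.002, 0.014, 1.0, 0.0]
force: [0.1, -0.6, -2.5]
gripper_width: 0.0348
```

```bash
python3 -c "
from h import *
delta([.536,-.016,.0155],88.4)
"
```

```text
t 6.45 pos [ 0.5386 -0.0159  0.0726] dp_mm [ 2.8 -0.2 57.1] dr_deg [0.02 0.19 0.01] UNITS dp [ 0.019 -0.001  0.381] dr [0.    0.004 0.   ] F [ 0.1 -0.6 -2.5] w 0.0348
```

Request:
arm_command --dp '[[0.01,0,0.1],[0.01,0,0.2],[0.01,0,0.28],[0.01,0,0.33],[0.01,0,0.36],[0.01,0,0.36],[0.01,0,0.36]]' --dr '[[0,0,0],[0,0,0],[0,0,0],[0,0,0],[0,0,0],[0,0,0],[0,0,0]]' --gripper '[0,0,0,0,0,0,0]'

```text
time_s: 7.15
ee_pos: [0.5355, -0.0163, 0.0171]
eef_rot: [0.0, 0.014, 1.0, -0.0]
force: [-0.3, 0.3, -1.2]
gripper_width: 0.0347
```

```bash
python3 -c "
from h import *
delta([.536,-.016,.0145],88.4)
"
```

```text
t 7.15 pos [ 0.5355 -0.0163  0.0171] dp_mm [-0.5  0.3  2.6] dr_deg [-0.    0.02 -0.01] UNITS dp [-0.003  0.002  0.017] dr [-0.     0.001 -0.   ] F [-0.3  0.3 -1.2] w 0.0347
```

Request:
arm_command --dp '[[0,0,0.01],[0,0,0.017],[0,0,0.017],[0,0,0.017],[0,0,0.017],[0,0,0.017],[0,0,0.017],[0,0,0.017]]' --dr '[[0,0,0],[0,0,0],[0,0,0],[0,0,0],[0,0,0],[0,0,0],[0,0,0],[0,0,0]]' --gripper '[0,0,0,0,0.62,0.62,0.62,0.62]'

```text
time_s: 7.95
ee_pos: [0.5354, -0.0163, 0.0145]
eef_rot: [0.0, 0.014, 1.0, -0.0]
force: [-0.1, 0.6, 0.3]
gripper_width: 0.0532
```

Request:
arm_command --dp '[[0,0,0],[0,0,-0.2],[0,0,-0.4],[0,0,-0.7],[0,0,-0.95],[0,0,-0.95],[0,0,-0.95]]' --dr '[[0,0,0],[0,0,0],[0,0,0],[0,0,0],[0,0,0],[0,0,0],[0,0,0]]' --gripper '[0.62,0.62,0.62,0.62,0.62,0.62,0.62]'

```text
time_s: 8.65
ee_pos: [0.5357, -0.0161, 0.1575]
eef_rot: [0.001, 0.014, 1.0, 0.0]
force: [-0.9, -0.3, -0.2]
gripper_width: 0.053
```

```bash
python3 -c "
from h import *
delta([.534,-.1236,.20],88.4)
s=ctrl.state()
im,d=ctrl.camera('wrist');cv2.imwrite('pics/w4.png',im);np.save('pics/w4d.npy',d);np.save('pics/w4T.npy',Twrist(s))
"
```

```text
t 8.65 pos [ 0.5357 -0.0161  0.1575] dp_mm [  -1.4 -107.5  -42.6] dr_deg [ 0.02  0.1  -0.  ] UNITS dp [-0.009 -0.717 -0.284] dr [ 0.     0.002 -0.   ] F [-0.9 -0.3 -0.2] w 0.053
```

View pics/w4.png

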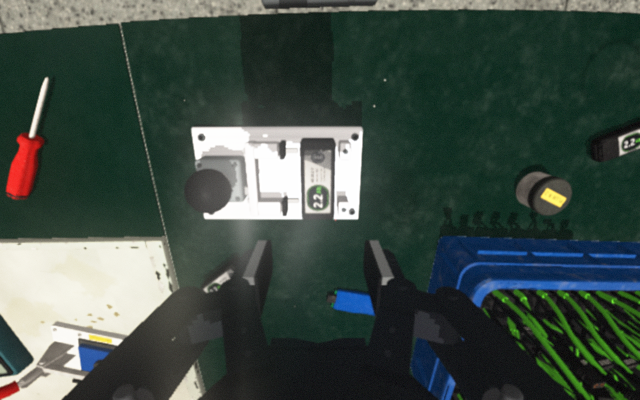

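Run:
```python
from h import *
p=ctrl.camera_params("wrist");T=np.load("pics/w4T.npy");D=np.load("pics/w4d.npy")
x0,y0,x1,y1=180,115,375,228
v,u=np.mgrid[y0:y1,x0:x1]; W=bydepth(p,np.c_[u.ravel(),v.ravel()],D,T).reshape(y1-y0,x1-x0,3)
k=(W[...,2]>.056)&(W[...,2]<.1); Q=W[k]
from scipy.optimize import least_squares
f=least_squares(lambda b:np.linalg.norm(Q-b,axis=1)-.022,[.53,-.127,.066],loss="soft_l1",f_scale=.002);print("ball",f.x,len(Q))
k=(W[...,2]>.037)&(W[...,2]<.045)&(W[...,1]>-.045)
c=max(cv2.findContours(k.astype(np.uint8),0,1)[0],key=cv2.contourArea); r=cv2.minAreaRect(c)
q=onplane(p,cv2.boxPoints(r)+[x0,y0],.04,T); print(np.median(W[k][:,2]),q.mean(0),np.linalg.norm(np.diff(q,axis=0),axis=1),np.degrees(np.arctan2(*(np.diff(q,axis=0)[:,1::-1].T))))
k=(W[...,2]>.031)&(W[...,2]<.0365)
n,l,st,ce=cv2.connectedComponentsWithStats(k.astype(np.uint8))
for i in range(1,n):
    if st[i,4]>10: print(st[i],W[l==i].mean(0).round(4),W[l==i].max(0).round(4))
print(ctrl.state()["qpos"])
```

```text
ball [ 0.53399178 -0.12371127  0.06592776] 1640
0.04004458302363839 [ 0.53566771 -0.01621349  0.04      ] [0.03551771 0.08651143 0.03908111] [ 88.37990285  -0.45220633 -91.60736253]
[125  25  18   2  19] [ 0.4924 -0.019   0.0328] [ 0.493  -0.0103  0.0361]
[  64   28   36   73 1083] [ 0.5318 -0.0816  0.0322] [ 0.5754 -0.0583  0.0349]
[99 28  6 17 83] [ 0.5026 -0.0535  0.0333] [ 0.5114 -0.0511  0.035 ]
[159  28  12  17 190] [0.5047 0.0134 0.0339] [0.5134 0.019  0.0363]
[ 15  44  50  44 774] [ 0.5259 -0.1141  0.0351] [ 0.5586 -0.0986  0.0365]
[102  87   5  15  68] [ 0.5691 -0.0553  0.0332] [ 0.5776 -0.053   0.0348]
[158  87  11  15 163] [0.5702 0.0115 0.0339] [0.5794 0.0173 0.0357]
[-0.22366588  0.41317088  0.21476144  1.90091118 -0.11533286  0.84006624
  1.59360413]
```

Request:
arm_command --dp '[[0,-0.1,-0.15],[0,-0.3,-0.28],[0,-0.55,-0.28],[0,-0.71,-0.28],[0,-0.71,-0.28],[0,-0.71,-0.28]]' --dr '[[0,0,0],[0,0,0],[0,0,0],[0,0,0],[0,0,0],[0,0,0]]' --gripper '[1,1,1,1,1,1]'

```text
time_s: 9.3
ee_pos: [0.5312, -0.1226, 0.1973]
eef_rot: [-0.001, 0.015, 1.0, 0.0]
force: [-0.1, 0.8, -0.6]
gripper_width: 0.0855
```

```bash
python3 -c "
from h import *
delta([.534,-.1236,.10],88.4)
s=ctrl.state()
im,d=ctrl.camera('wrist');cv2.imwrite('pics/w5.png',im);np.save('pics/w5d.npy',d);np.save('pics/w5T.npy',Twrist(s))
"
```

```text
t 9.3 pos [ 0.5312 -0.1226  0.1973] dp_mm [-3.1 -0.9 97.2] dr_deg [ 0.03 -0.17 -0.07] UNITS dp [-0.021 -0.006  0.648] dr [ 0.001 -0.004 -0.002] F [-0.1  0.8 -0.6] w 0.0855
```

View pics/w5.png

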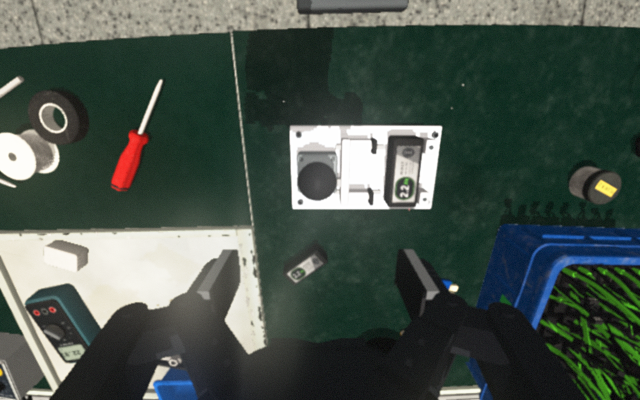

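Request:
arm_command --dp '[[-0.01,-0.01,0.25],[-0.02,-0.01,0.5],[-0.02,-0.01,0.65],[-0.02,-0.01,0.65],[-0.02,-0.01,0.65]]' --dr '[[0,0,0],[0,0,0],[0,0,0],[0,0,0],[0,0,0]]' --gripper '[1,1,1,1,1]'

```text
time_s: 9.85
ee_pos: [0.5353, -0.1232, 0.1013]
eef_rot: [-0.0, 0.013, 1.0, 0.0]
force: [-0.1, 0.3, 0.2]
gripper_width: 0.0854
```

```bash
python3 -c "
from h import *
delta([.534,-.1237,.045],88.4)
"
```

```text
t 9.85 pos [ 0.5353 -0.1232  0.1013] dp_mm [ 1.2 -0.5 56.3] dr_deg [ 0.02 -0.05  0.08] UNITS dp [ 0.008 -0.004  0.376] dr [ 0.001 -0.001  0.002] F [-0.1  0.3  0.2] w 0.0854
```

Request:
arm_command --dp '[[0.008,-0.004,0.1],[0.008,-0.004,0.2],[0.008,-0.004,0.3],[0.008,-0.004,0.375],[0.008,-0.004,0.375],[0.008,-0.004,0.375],[0.008,-0.004,0.375]]' --dr '[[0,0,0],[0,0,0],[0,0,0],[0,0,0],[0,0,0],[0,0,0],[0,0,0]]' --gripper '[1,1,1,1,1,1,1]'

```text
time_s: 10.55
ee_pos: [0.5346, -0.125, 0.0458]
eef_rot: [0.001, 0.014, 1.0, -0.0]
force: [0.4, 0.6, -0.8]
gripper_width: 0.0852
```

```bash
python3 -c "
from h import *
delta([.534,-.1237,.045],88.4)
s=ctrl.state();print(s['torque'],s['qpos'][6])
"
```

```text
t 10.55 pos [ 0.5346 -0.125   0.0458] dp_mm [0.7 1.3 0.8] dr_deg [-0.01  0.07 -0.01] UNITS dp [0.004 0.009 0.005] dr [-0.     0.002 -0.   ] F [ 0.4  0.6 -0.8] w 0.0852
[ 0.03453064 -0.01970653 -0.00237594] 1.8610187008403303
```

Request:
arm_command --dp '[[0.004,0.008,0.005],[0.004,0.008,0.005],[0.004,0.008,0.005],[0.004,0.008,0.005],[0.004,0.008,0.005],[0.004,0.008,0.005],[0.004,0.008,0.005],[0.004,0.008,0.005]]' --dr '[[0,0,0],[0,0,0],[0,0,0],[0,0,0],[0,0,0],[0,0,0],[0,0,0],[0,0,0]]' --gripper '[1,0,0,0,0,0,0,0]' --force 70

```text
time_s: 11.35
ee_pos: [0.5335, -0.1237, 0.0453]
eef_rot: [0.0, 0.014, 1.0, 0.0]
force: [-2.5, 0.7, 10.1]
gripper_width: 0.0388
```

```bash
python3 -c "
from h import *
delta([.534,-.1237,.045],88.4)
s=ctrl.state();print(s['torque'],s['qpos'][6])
"
```

```text
t 11.35 pos [ 0.5335 -0.1237  0.0453] dp_mm [-0.5 -0.   0.3] dr_deg [ 0.01  0.01 -0.01] UNITS dp [-0.003 -0.     0.002] dr [ 0.  0. -0.] F [-2.5  0.7 10.1] w 0.0388
[ 0.14405548  0.66645123 -0.03677766] 1.859503082380735
```

Request:
arm_command --dp '[[0,0,0],[0,0,0],[0,0,0],[0,0,0],[0,0,0],[0,0,0]]' --dr '[[0,0,0.1],[0,0,0.2],[0,0,0.3],[0,0,0.4],[0,0,0.4],[0,0,0.4]]' --gripper '[0,0,0,0,0,0]'

```text
time_s: 11.95
ee_pos: [0.5335, -0.1236, 0.0453]
eef_rot: [0.0, 0.171, 0.985, 0.0]
force: [-3.0, 0.4, 10.1]
gripper_width: 0.0386
```

```bash
cat > k.py <<'E'
from h import *
s=ctrl.state(); 
w,x,y,z=s["eef_rot"]; M=R.from_quat([x,y,z,w]).as_matrix()
print("yaw",np.degrees(np.arctan2(M[1,1],M[0,1])).round(2),"turned rad",np.radians(88.4-np.degrees(np.arctan2(M[1,1],M[0,1]))).round(4),"tau_z",np.round(s['torque'],3),"tau7",round(s['tau'][6],3),"q7",round(s['qpos'][6],3),"tilt",np.round(M[:2,2],4))
delta([.534,-.1237,.045],88.4)
E
python3 k.py
```

```text
yaw 70.34 turned rad 0.3152 tau_z [ 0.206  0.653 -0.247] tau7 0.215 q7 1.617 tilt [0.0002 0.0004]
t 11.95 pos [ 0.5335 -0.1236  0.0453] dp_mm [-0.5  0.1  0.3] dr_deg [ 2.000e-02  1.000e-02 -1.806e+01] UNITS dp [-0.003  0.001  0.002] dr [ 0.001  0.    -0.401] F [-3.   0.4 10.1] w 0.0386
```

```bash
python3 -c "
from h import *
s=ctrl.state()
im,d=ctrl.camera('wrist');cv2.imwrite('pics/w6.png',im);np.save('pics/w6d.npy',d);np.save('pics/w6T.npy',Twrist(s))
im,d=ctrl.camera('top');cv2.imwrite('pics/t6.png',cv2.resize(im[160:270,290:420],None,fx=5,fy=5,interpolation=cv2.INTER_CUBIC))
"
```

```text
(no output)
```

View pics/w6.png

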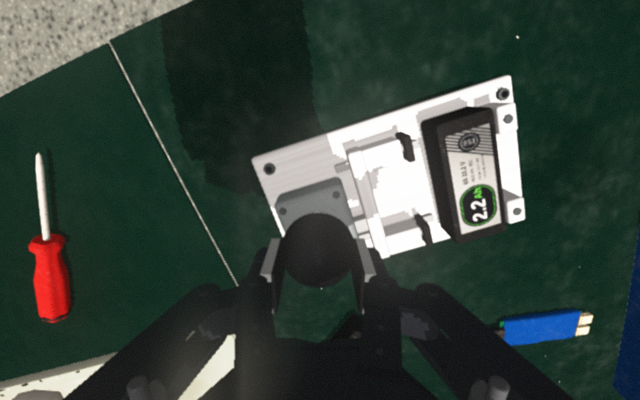

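View pics/t6.png

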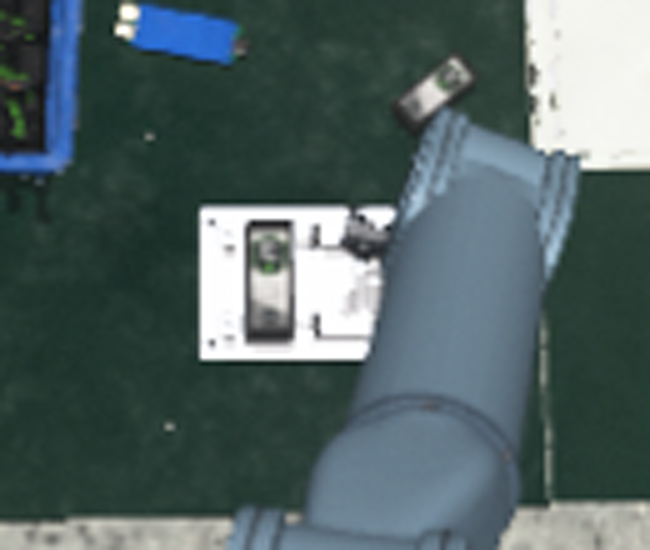

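```bash
cat > j.py <<'E'
from h import *
def nest(P):
    a=np.radians(-1.5); M=np.array([[np.cos(a),-np.sin(a),0],[np.sin(a),np.cos(a),0],[0,0,1]])
    return (P-[.5369,-.0119,0])@M
def jaw(tag):
    p=ctrl.camera_params("wrist");T=np.load(f"pics/{tag}T.npy");D=np.load(f"pics/{tag}d.npy");im=cv2.imread(f"pics/{tag}.png")
    v,u=np.mgrid[0:400,0:640]; W=nest(bydepth(p,np.c_[u.ravel(),v.ravel()],D,T)); g=im.reshape(-1,3).max(1)
    for sx in (-.033,.033):
        k=(abs(W[:,0]-sx)<.007)&(W[:,1]>-.06)&(W[:,1]<-.005)&(W[:,2]>.030)&(W[:,2]<.0365)&(g<70)
        k2=(abs(W[:,0]-sx)<.007)&(W[:,1]>0.005)&(W[:,1]<.04)&(W[:,2]>.030)&(W[:,2]<.0365)
        print(tag,sx,"pad y mean/p95",W[k,1].mean().round(4) if k.any() else None,np.percentile(W[k,1],95).round(4) if k.any() else None,k.sum(),"post y",W[k2,1].mean().round(4) if k2.any() else None)
    k=(abs(W[:,0])<.03)&(abs(W[:,1])<.04)&(W[:,2]>.0375)&(W[:,2]<.045)
    if k.any(): print("pack top y range",np.percentile(W[k,1],[2,98]).round(4),"mid",np.percentile(W[k,1],[2,98]).mean().round(4))
if __name__=="__main__":
    import sys
    for t in sys.argv[1:]: jaw(t)
E
python3 j.py w3 w4 w5 w6
```

```text
w3 -0.033 pad y mean/p95 -0.0417 -0.0404 41 post y 0.0243
w3 0.033 pad y mean/p95 None None 0 post y 0.024
w4 -0.033 pad y mean/p95 -0.0404 -0.0404 1 post y 0.024
w4 0.033 pad y mean/p95 None None 0 post y 0.0242
pack top y range [-0.022   0.0129] mid -0.0046
w5 -0.033 pad y mean/p95 -0.031 -0.0225 29 post y 0.0234
w5 0.033 pad y mean/p95 -0.033 -0.0227 21 post y 0.0236
pack top y range [-0.0222  0.0124] mid -0.0049
w6 -0.033 pad y mean/p95 -0.0323 -0.0227 181 post y 0.0236
w6 0.033 pad y mean/p95 -0.0335 -0.0223 165 post y 0.0234
pack top y range [-0.0223  0.0126] mid -0.0049
```

```bash
sed -i 's/(W\[:,1\]<-.005)/(W[:,1]<-.0265)/; s/g<70/g<90/' j.py; python3 j.py w3 w4 w5 w6 | grep pad
```

```text
w3 -0.033 pad y mean/p95 -0.0422 -0.0404 52 post y 0.0243
w3 0.033 pad y mean/p95 -0.0418 -0.0404 34 post y 0.024
w4 -0.033 pad y mean/p95 -0.042 -0.0404 47 post y 0.024
w4 0.033 pad y mean/p95 -0.0416 -0.0402 28 post y 0.0242
w5 -0.033 pad y mean/p95 -0.0436 -0.0421 38 post y 0.0234
w5 0.033 pad y mean/p95 -0.0437 -0.042 30 post y 0.0236
w6 -0.033 pad y mean/p95 -0.0393 -0.0374 149 post y 0.0236
w6 0.033 pad y mean/p95 -0.0396 -0.0376 111 post y 0.0234
```

Request:
arm_command --dp '[[0,0,0],[0,0,0],[0,0,0],[0,0,0],[0,0,0],[0,0,0],[0,0,0],[0,0,0]]' --dr '[[0,0,0.15],[0,0,0.3],[0,0,0.45],[0,0,0.6],[0,0,0.75],[0,0,0.9],[0,0,0.9],[0,0,0.9]]' --gripper '[0,0,0,0,0,0,0,0]'

```text
time_s: 12.85
ee_pos: [0.5336, -0.1236, 0.0453]
eef_rot: [0.0, 0.501, 0.865, 0.0]
force: [-2.7, 1.6, 10.5]
gripper_width: 0.0384
```

```bash
python3 k.py
```

```text
yaw 29.84 turned rad 1.0221 tau_z [ 0.289  0.601 -0.275] tau7 0.215 q7 1.071 tilt [0.0004 0.0006]
t 12.85 pos [ 0.5336 -0.1236  0.0453] dp_mm [-0.3  0.3  0.3] dr_deg [ 4.000e-02  0.000e+00 -5.856e+01] UNITS dp [-0.002  0.002  0.002] dr [ 1.000e-03  0.000e+00 -1.301e+00] F [-2.7  1.6 10.5] w 0.0384
```

Request:
arm_command --dp '[[0,0,0],[0,0,0],[0,0,0],[0,0,0],[0,0,0],[0,0,0]]' --dr '[[0,0,0.15],[0,0,0.3],[0,0,0.45],[0,0,0.6],[0,0,0.6],[0,0,0.6]]' --gripper '[0,0,0,0,0,0]'

```text
time_s: 13.45
ee_pos: [0.5337, -0.1236, 0.0453]
eef_rot: [-0.0, 0.689, 0.724, 0.0]
force: [-1.8, 1.4, 10.9]
gripper_width: 0.0386
```

```bash
python3 k.py;python3 -c "
from h import *
s=ctrl.state()
im,d=ctrl.camera('wrist');cv2.imwrite('pics/w7.png',im);np.save('pics/w7d.npy',d);np.save('pics/w7T.npy',Twrist(s))"; python3 j.py w7; python3 k.py
```

```text
yaw 2.84 turned rad 1.4932 tau_z [ 0.307  0.692 -0.275] tau7 0.202 q7 0.705 tilt [0.0006 0.0007]
t 13.45 pos [ 0.5337 -0.1236  0.0453] dp_mm [-0.1  0.3  0.3] dr_deg [ 5.000e-02 -1.000e-02 -8.556e+01] UNITS dp [-0.001  0.002  0.002] dr [ 1.000e-03 -0.000e+00 -1.901e+00] F [-1.8  1.4 10.9] w 0.0386
w7 -0.033 pad y mean/p95 -0.0267 -0.0265 16 post y 0.0208
w7 0.033 pad y mean/p95 -0.0268 -0.0265 22 post y 0.0232
pack top y range [-0.0212  0.0134] mid -0.0039
yaw 2.84 turned rad 1.4932 tau_z [ 0.285  0.639 -0.267] tau7 0.246 q7 0.705 tilt [0.0006 0.0008]
t 13.5 pos [ 0.5337 -0.1236  0.0453] dp_mm [-0.2  0.3  0.3] dr_deg [ 6.000e-02 -1.000e-02 -8.556e+01] UNITS dp [-0.001  0.002  0.002] dr [ 1.000e-03 -0.000e+00 -1.901e+00] F [-3.4  1.5 10.8] w 0.0382
```

View pics/w7.png

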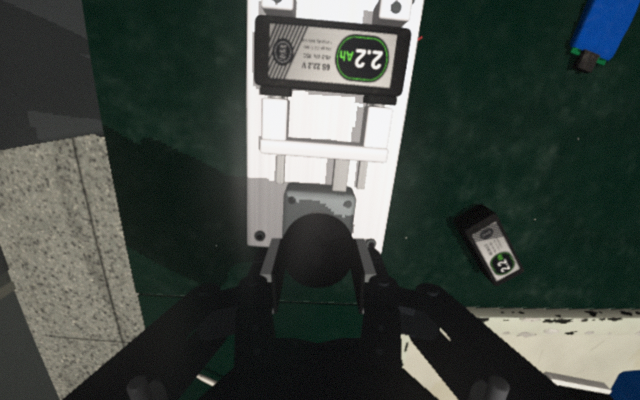

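Request:
arm_command --dp '[[0,0,0],[0,0,0],[0,0,0],[0,0,0]]' --dr '[[0,0,0.1],[0,0,0.2],[0,0,0.2],[0,0,0.2]]' --gripper '[0,0,0,0]'

```text
time_s: 13.9
ee_pos: [0.5337, -0.1236, 0.0453]
eef_rot: [-0.0, 0.744, 0.668, 0.001]
force: [-2.6, 1.3, 10.6]
gripper_width: 0.0389
```

```bash
python3 k.py
```

```text
yaw -6.15 turned rad 1.6502 tau_z [ 0.315  0.642 -0.266] tau7 0.202 q7 0.582 tilt [0.0007 0.0008]
t 13.9 pos [ 0.5337 -0.1236  0.0453] dp_mm [-0.1  0.3  0.3] dr_deg [ 7.000e-02 -1.000e-02 -9.455e+01] UNITS dp [-0.001  0.002  0.002] dr [ 1.000e-03 -0.000e+00 -2.101e+00] F [-2.6  1.3 10.6] w 0.0389
```

Request:
arm_command --dp '[[0,0,0],[0,0,0],[0,0,0],[0,0,0]]' --dr '[[0,0,0.05],[0,0,0.1],[0,0,0.1],[0,0,0.1]]' --gripper '[0,0,0,0]'

```text
time_s: 14.3
ee_pos: [0.5337, -0.1235, 0.0453]
eef_rot: [-0.0, 0.769, 0.639, 0.0]
force: [-3.2, 1.9, 10.9]
gripper_width: 0.0386
```

```bash
python3 k.py
```

```text
yaw -10.61 turned rad 1.7281 tau_z [ 0.281  0.674 -0.057] tau7 0.006 q7 0.521 tilt [0.0005 0.0008]
t 14.3 pos [ 0.5337 -0.1235  0.0453] dp_mm [-0.1  0.3  0.3] dr_deg [ 6.000e-02 -2.000e-02 -9.901e+01] UNITS dp [-0.001  0.002  0.002] dr [ 1.0e-03 -0.0e+00 -2.2e+00] F [-3.2  1.9 10.9] w 0.0386
```

Request:
arm_command --dp '[[0,0,0],[0,0,0],[0,0,0],[0,0,0]]' --dr '[[0,0,0.05],[0,0,0.1],[0,0,0.1],[0,0,0.1]]' --gripper '[0,0,0,0]'

```text
time_s: 14.7
ee_pos: [0.5337, -0.1235, 0.0453]
eef_rot: [-0.0, 0.794, 0.608, 0.0]
force: [-2.3, 1.3, 10.8]
gripper_width: 0.0386
```

```bash
python3 k.py;python3 -c "
from h import *
s=ctrl.state()
im,d=ctrl.camera('wrist');cv2.imwrite('pics/w8.png',im);np.save('pics/w8d.npy',d);np.save('pics/w8T.npy',Twrist(s))"; python3 j.py w8; python3 k.py
```

```text
yaw -15.11 turned rad 1.8066 tau_z [ 0.292  0.643 -0.003] tau7 0.006 q7 0.459 tilt [0.0006 0.0008]
t 14.7 pos [ 0.5337 -0.1235  0.0453] dp_mm [-0.1  0.3  0.3] dr_deg [ 6.0000e-02 -2.0000e-02 -1.0351e+02] UNITS dp [-0.001  0.002  0.002] dr [ 1.0e-03 -0.0e+00 -2.3e+00] F [-2.3  1.3 10.8] w 0.0386
w8 -0.033 pad y mean/p95 None None 0 post y 0.0247
w8 0.033 pad y mean/p95 None None 0 post y 0.0206
pack top y range [-0.0176  0.0168] mid -0.0004
yaw -15.11 turned rad 1.8067 tau_z [ 0.274  0.63  -0.05 ] tau7 0.017 q7 0.459 tilt [0.0006 0.0008]
t 14.75 pos [ 0.5337 -0.1236  0.0453] dp_mm [-0.1  0.3  0.3] dr_deg [ 7.0000e-02 -2.0000e-02 -1.0351e+02] UNITS dp [-0.     0.002  0.002] dr [ 1.0e-03 -0.0e+00 -2.3e+00] F [-2.7  1.2 10.8] w 0.0384
```

View pics/w8.png

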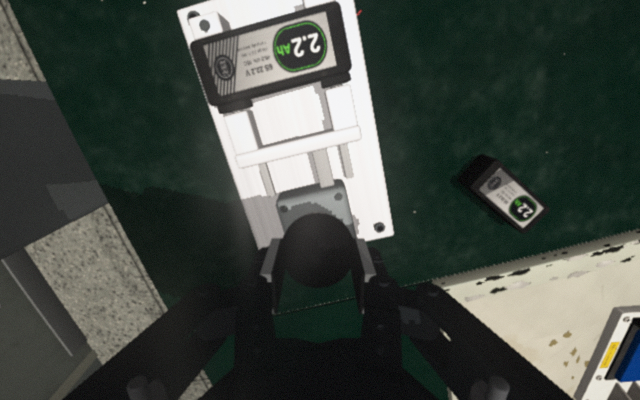

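Request:
arm_command --dp '[[0,0,0],[0,0,0],[0,0,0],[0,0,0]]' --dr '[[0,0,0.025],[0,0,0.05],[0,0,0.075],[0,0,0.1]]' --gripper '[0,0,0,0]'

```text
time_s: 15.15
ee_pos: [0.5337, -0.1236, 0.0453]
eef_rot: [-0.0, 0.817, 0.576, 0.0]
force: [-2.0, 0.9, 10.5]
gripper_width: 0.0386
```

```bash
python3 k.py
```

```text
yaw -19.6 turned rad 1.885 tau_z [0.228 0.635 0.351] tau7 -0.098 q7 0.397 tilt [0.0006 0.0007]
t 15.15 pos [ 0.5337 -0.1236  0.0453] dp_mm [-0.   0.3  0.3] dr_deg [ 6.00e-02 -2.00e-02 -1.08e+02] UNITS dp [-0.     0.002  0.002] dr [ 1.0e-03 -0.0e+00 -2.4e+00] F [-2.   0.9 10.5] w 0.0386
```

Request:
arm_command --dp '[[0,0,0],[0,0,0]]' --dr '[[0,0,0],[0,0,0]]' --gripper '[0,0]'

```text
time_s: 15.35
ee_pos: [0.5337, -0.1236, 0.0453]
eef_rot: [-0.0, 0.817, 0.576, 0.0]
force: [-3.1, 0.8, 10.7]
gripper_width: 0.0384
```

```bash
python3 k.py
```

```text
yaw -19.59 turned rad 1.8848 tau_z [0.297 0.588 0.11 ] tau7 -0.099 q7 0.397 tilt [0.0006 0.0008]
t 15.35 pos [ 0.5337 -0.1236  0.0453] dp_mm [-0.   0.3  0.3] dr_deg [ 6.0000e-02 -2.0000e-02 -1.0799e+02] UNITS dp [-0.     0.002  0.002] dr [ 1.0e-03 -0.0e+00 -2.4e+00] F [-3.1  0.8 10.7] w 0.0384
```

Request:
arm_command --dp '[[0,0,0],[0,0,0],[0,0,0],[0,0,0]]' --dr '[[0,0,0.025],[0,0,0.05],[0,0,0.075],[0,0,0.1]]' --gripper '[0,0,0,0]'

```text
time_s: 15.75
ee_pos: [0.5337, -0.1236, 0.0453]
eef_rot: [-0.0, 0.839, 0.544, 0.0]
force: [-3.4, 0.5, 10.9]
gripper_width: 0.0389
```

```bash
python3 k.py
```

```text
yaw -24.09 turned rad 1.9634 tau_z [0.231 0.658 0.365] tau7 -0.13 q7 0.334 tilt [0.0006 0.0007]
t 15.75 pos [ 0.5337 -0.1236  0.0453] dp_mm [-0.   0.3  0.3] dr_deg [ 6.0000e-02 -2.0000e-02 -1.1249e+02] UNITS dp [-0.     0.002  0.002] dr [ 1.0e-03 -0.0e+00 -2.5e+00] F [-3.4  0.5 10.9] w 0.0389
```

Request:
arm_command --dp '[[0,0,0],[0,0,0]]' --dr '[[0,0,0],[0,0,0]]' --gripper '[0,0]'

```text
time_s: 15.95
ee_pos: [0.5337, -0.1236, 0.0453]
eef_rot: [-0.0, 0.839, 0.544, 0.0]
force: [-2.7, 0.5, 11.2]
gripper_width: 0.0382
```

```bash
python3 k.py
```

```text
yaw -24.08 turned rad 1.9632 tau_z [0.285 0.641 0.141] tau7 -0.132 q7 0.335 tilt [0.0006 0.0007]
t 15.95 pos [ 0.5337 -0.1236  0.0453] dp_mm [-0.   0.3  0.3] dr_deg [ 6.0000e-02 -2.0000e-02 -1.1248e+02] UNITS dp [-0.     0.002  0.002] dr [ 1.0e-03 -0.0e+00 -2.5e+00] F [-2.7  0.5 11.2] w 0.0382
```

Request:
arm_command --dp '[[0,0,0],[0,0,0],[0,0,0],[0,0,0]]' --dr '[[0,0,-0.025],[0,0,-0.05],[0,0,-0.075],[0,0,-0.1]]' --gripper '[0,0,0,0]'

```text
time_s: 16.35
ee_pos: [0.5337, -0.1236, 0.0453]
eef_rot: [-0.0, 0.817, 0.576, 0.001]
force: [-2.3, 0.8, 10.8]
gripper_width: 0.0386
```

```bash
python3 k.py
```

```text
yaw -19.61 turned rad 1.8851 tau_z [ 0.327  0.613 -0.259] tau7 0.035 q7 0.397 tilt [0.0008 0.001 ]
t 16.35 pos [ 0.5337 -0.1236  0.0453] dp_mm [-0.   0.3  0.3] dr_deg [ 8.0000e-02 -2.0000e-02 -1.0801e+02] UNITS dp [-0.     0.002  0.002] dr [ 2.0e-03 -1.0e-03 -2.4e+00] F [-2.3  0.8 10.8] w 0.0386
```

Request:
arm_command --dp '[[0,0,0],[0,0,0]]' --dr '[[0,0,0],[0,0,0]]' --gripper '[0,0]'

```text
time_s: 16.55
ee_pos: [0.5338, -0.1236, 0.0453]
eef_rot: [-0.0, 0.817, 0.576, 0.001]
force: [-2.3, 1.8, 10.6]
gripper_width: 0.0385
```

```bash
python3 k.py
```

```text
yaw -19.61 turned rad 1.8852 tau_z [ 0.318  0.587 -0.077] tau7 0.036 q7 0.397 tilt [0.0008 0.001 ]
t 16.55 pos [ 0.5338 -0.1236  0.0453] dp_mm [-0.1  0.3  0.3] dr_deg [ 8.0000e-02 -2.0000e-02 -1.0801e+02] UNITS dp [-0.     0.002  0.002] dr [ 2.0e-03 -1.0e-03 -2.4e+00] F [-2.3  1.8 10.6] w 0.0385
```

Request:
arm_command --dp '[[0,0,0],[0,0,0],[0,0,0],[0,0,0]]' --dr '[[0,0,0.025],[0,0,0.05],[0,0,0.075],[0,0,0.1]]' --gripper '[0,0,0,0]'

```text
time_s: 16.95
ee_pos: [0.5338, -0.1236, 0.0453]
eef_rot: [-0.0, 0.839, 0.544, 0.0]
force: [-2.9, 2.2, 9.7]
gripper_width: 0.0384
```

```bash
python3 k.py
```

```text
yaw -24.09 turned rad 1.9634 tau_z [0.202 0.6   0.362] tau7 -0.13 q7 0.334 tilt [0.0006 0.0006]
t 16.95 pos [ 0.5338 -0.1236  0.0453] dp_mm [-0.   0.3  0.3] dr_deg [ 6.0000e-02 -2.0000e-02 -1.1249e+02] UNITS dp [-0.     0.002  0.002] dr [ 1.0e-03 -0.0e+00 -2.5e+00] F [-2.9  2.2  9.7] w 0.0384
```

Request:
arm_command --dp '[[0,0,0],[0,0,0]]' --dr '[[0,0,0],[0,0,0]]' --gripper '[0,0]'

```text
time_s: 17.15
ee_pos: [0.5338, -0.1236, 0.0453]
eef_rot: [-0.0, 0.839, 0.544, 0.0]
force: [-2.6, 1.0, 9.9]
gripper_width: 0.0387
```

```bash
python3 k.py
```

```text
yaw -24.09 turned rad 1.9632 tau_z [0.278 0.617 0.134] tau7 -0.132 q7 0.335 tilt [0.0006 0.0007]
t 17.15 pos [ 0.5338 -0.1236  0.0453] dp_mm [-0.   0.3  0.3] dr_deg [ 6.0000e-02 -2.0000e-02 -1.1249e+02] UNITS dp [-0.     0.002  0.002] dr [ 1.0e-03 -0.0e+00 -2.5e+00] F [-2.6  1.   9.9] w 0.0387
```

Request:
arm_command --dp '[[0,0,0],[0,0,0],[0,0,0],[0,0,0]]' --dr '[[0,0,0.025],[0,0,0.05],[0,0,0.075],[0,0,0.1]]' --gripper '[0,0,0,0]'

```text
time_s: 17.55
ee_pos: [0.5338, -0.1235, 0.0453]
eef_rot: [-0.0, 0.86, 0.511, 0.0]
force: [-2.0, 0.4, 10.4]
gripper_width: 0.0386
```

```bash
python3 k.py
```

```text
yaw -28.58 turned rad 2.0418 tau_z [0.275 0.682 0.397] tau7 -0.162 q7 0.272 tilt [0.0006 0.0007]
t 17.55 pos [ 0.5338 -0.1235  0.0453] dp_mm [-0.   0.3  0.3] dr_deg [ 6.0000e-02 -2.0000e-02 -1.1698e+02] UNITS dp [-0.     0.002  0.002] dr [ 1.0e-03 -0.0e+00 -2.6e+00] F [-2.   0.4 10.4] w 0.0386
```

Request:
arm_command --dp '[[0,0,0],[0,0,0]]' --dr '[[0,0,0],[0,0,0]]' --gripper '[0,0]'

```text
time_s: 17.75
ee_pos: [0.5338, -0.1236, 0.0453]
eef_rot: [-0.0, 0.86, 0.511, 0.0]
force: [-2.6, 0.9, 9.8]
gripper_width: 0.0387
```

```bash
python3 k.py
```

```text
yaw -28.58 turned rad 2.0417 tau_z [0.296 0.597 0.166] tau7 -0.165 q7 0.272 tilt [0.0006 0.0007]
t 17.75 pos [ 0.5338 -0.1236  0.0453] dp_mm [0.  0.3 0.3] dr_deg [ 6.0000e-02 -2.0000e-02 -1.1698e+02] UNITS dp [0.    0.002 0.002] dr [ 1.0e-03 -0.0e+00 -2.6e+00] F [-2.6  0.9  9.8] w 0.0387
```

Request:
arm_command --dp '[[0,0,0],[0,0,0],[0,0,0],[0,0,0]]' --dr '[[0,0,0.025],[0,0,0.05],[0,0,0.075],[0,0,0.1]]' --gripper '[0,0,0,0]'

```text
time_s: 18.15
ee_pos: [0.5338, -0.1236, 0.0453]
eef_rot: [-0.0, 0.879, 0.477, 0.0]
force: [-3.4, 1.5, 11.5]
gripper_width: 0.0388
```

```bash
python3 k.py
```

```text
yaw -33.08 turned rad 2.1202 tau_z [0.198 0.629 0.382] tau7 -0.194 q7 0.209 tilt [0.0006 0.0006]
t 18.15 pos [ 0.5338 -0.1236  0.0453] dp_mm [0.  0.3 0.3] dr_deg [ 5.0000e-02 -2.0000e-02 -1.2148e+02] UNITS dp [0.    0.002 0.002] dr [ 1.000e-03 -0.000e+00 -2.699e+00] F [-3.4  1.5 11.5] w 0.0388
```

Request:
arm_command --dp '[[0,0,0],[0,0,0]]' --dr '[[0,0,0],[0,0,0]]' --gripper '[0,0]'

```text
time_s: 18.35
ee_pos: [0.5338, -0.1236, 0.0453]
eef_rot: [-0.0, 0.879, 0.477, 0.0]
force: [-2.6, 0.7, 11.9]
gripper_width: 0.0387
```

```bash
python3 k.py
```

```text
yaw -33.07 turned rad 2.12 tau_z [0.231 0.631 0.222] tau7 -0.198 q7 0.21 tilt [0.0006 0.0007]
t 18.35 pos [ 0.5338 -0.1236  0.0453] dp_mm [0.  0.3 0.3] dr_deg [ 6.0000e-02 -2.0000e-02 -1.2147e+02] UNITS dp [0.    0.002 0.002] dr [ 1.000e-03 -0.000e+00 -2.699e+00] F [-2.6  0.7 11.9] w 0.0387
```

Request:
arm_command --dp '[[0,0,0],[0,0,0],[0,0,0],[0,0,0],[0,0,0],[0,0,0],[0,0,0],[0,0,0]]' --dr '[[0,0,0],[0,0,0],[0,0,0],[0,0,0],[0,0,0],[0,0,0],[0,0,0],[0,0,0]]' --gripper '[0.6,0.8,1,1,1,1,1,1]'

```text
time_s: 19.15
ee_pos: [0.5334, -0.1236, 0.0443]
eef_rot: [-0.0, 0.879, 0.476, -0.0]
force: [-0.5, 0.9, 0.2]
gripper_width: 0.0856
```

```bash
python3 k.py
```

```text
yaw -33.1 turned rad 2.1206 tau_z [-0.005 -0.021  0.023] tau7 -0.0 q7 0.209 tilt [-0. -0.]
t 19.15 pos [ 0.5334 -0.1236  0.0443] dp_mm [ 0.2  0.5 -0.7] dr_deg [  -0.    -0.  -121.5] UNITS dp [ 0.002  0.004 -0.005] dr [-0.  -0.  -2.7] F [-0.5  0.9  0.2] w 0.0856
```

Request:
arm_command --dp '[[0,0,-0.1],[0,0,-0.3],[0,0,-0.6],[0,0,-0.9],[0,0,-0.9],[0,0,-0.9],[0,0,-0.9]]' --dr '[[0,0,0],[0,0,0],[0,0,0],[0,0,0],[0,0,0],[0,0,0],[0,0,0]]' --gripper '[1,1,1,1,1,1,1]'

```text
time_s: 19.85
ee_pos: [0.5327, -0.1232, 0.1789]
eef_rot: [-0.001, 0.879, 0.476, -0.0]
force: [-0.2, -0.7, -1.6]
gripper_width: 0.0856
```

```bash
python3 k.py;python3 -c "
from h import *
s=ctrl.state()
im,d=ctrl.camera('wrist');cv2.imwrite('pics/w9.png',im);np.save('pics/w9d.npy',d);np.save('pics/w9T.npy',Twrist(s))"; python3 j.py w9
```

```text
yaw -33.1 turned rad 2.1206 tau_z [-0.049  0.042 -0.048] tau7 -0.007 q7 0.063 tilt [-0.0012  0.0006]
t 19.85 pos [ 0.5327 -0.1232  0.1789] dp_mm [  0.3   1.5 133.9] dr_deg [-5.000e-02 -8.000e-02 -1.215e+02] UNITS dp [0.002 0.01  0.893] dr [-1.0e-03 -2.0e-03 -2.7e+00] F [-0.2 -0.7 -1.6] w 0.0856
w9 -0.033 pad y mean/p95 None None 0 post y 0.0246
w9 0.033 pad y mean/p95 None None 0 post y 0.0246
pack top y range [-0.0173  0.0171] mid -0.0001
```

View pics/w9.png

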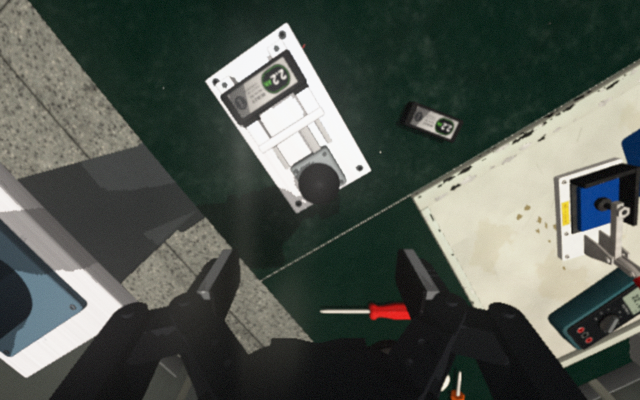

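Run:
```python
from j import *
for tag in ["w3","w4","w5","w9"]:
    p=ctrl.camera_params("wrist");T=np.load(f"pics/{tag}T.npy");D=np.load(f"pics/{tag}d.npy")
    v,u=np.mgrid[0:400,0:640]; W=nest(bydepth(p,np.c_[u.ravel(),v.ravel()],D,T))
    k=(abs(W[:,0])<.02)&(W[:,1]>-.0835)&(W[:,1]<-.03)&(W[:,2]>.029)&(W[:,2]<.0365)
    print(tag,np.percentile(W[k,1],[5,50,95]).round(4),k.sum())
    k=(abs(W[:,0])<.035)&(abs(W[:,1])<.025)&(W[:,2]>.0375)&(W[:,2]<.045)
    if k.sum()>50:
        r=cv2.minAreaRect((W[k][:,:2]*1000).astype(np.float32)); print("  pack angle",r[2],"z",np.median(W[k,2]))
```

```text
w3 [-0.0813 -0.0767 -0.0725] 294
w4 [-0.0816 -0.0767 -0.0725] 327
  pack angle 0.0636041983962059 z 0.04010306169067024
w5 [-0.082  -0.0774 -0.0728] 259
  pack angle 89.95013427734375 z 0.03997502709246675
w9 [-0.0563 -0.0518 -0.0473] 335
  pack angle 89.87615203857422 z 0.03987532363168492
```

```bash
python3 -c "
from h import *
print(ctrl.job_done()); print(ctrl.state()['time_s'])"
```

```text
the job is handed in; nothing more can be done
None
the job is handed in; nothing more can be done
```

The thick pack is clamped in the nest at an estimated 10–11 N, inside the 6–20 N window. I let go of everything and handed the job in at about 20 s; it reported no verdict.

I gripped the 88 × 37 × 30 mm pack across its width and laid it about 4 mm short of the fence. I then turned the ball clockwise by 2.12 rad with a 70 N grip.

**Last checks, before hand-in:**
- **Pack position:** the final wrist picture shows the pack flat, with its top at 40 mm. It is within about 1 mm of the fence line and square to it within about 0.2°. I measured the along-length offset (about −1 mm) only before clamping.
- **Jaw travel:** 25.2 mm measured, against 25.4 mm expected from the turn, so the ball did not slip. The jaw began fully open, so the pads are compressed about 3.4 mm, which is roughly 10 N.
- **Torque:** it rose by an even 0.033 Nm per step, matching the stated pad stiffness.
- **Bystanders:** none was touched; the final picture does not show all of them.

**Disagreements:**
- **Camera spread:** the cameras differed by 2–3 mm on where the nest is, so I used the wrist view, where the posts and the ball agreed to within 1 mm.
- **Clamping force:** the torque-only estimates spread over about 10–12 N, because the friction when standing still is ambiguous. I never measured the force directly.

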